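Feel along the tack welds of a panel

ROBOT

A 7-joint arm with a two-finger parallel gripper is mounted at the origin on the work surface. World frame = base frame: x ahead of the robot, y to its left, z up, the work surface at z = 0. Lengths are in mm, angles in rad, forces in N, time in s.
With the tool pointing down it reaches from about 400 to 875 mm from the base axis. Payload 4.4 kg.
Tool frame: the origin (TCP) lies midway between the tips of the shut fingers; the grasp point (between the pads) lies 19 mm behind it (ctrl.pinch_z is the distance from the TCP to the grasp point, in mm); z points along the fingers, y is the line along which they close (so a half turn about z gives the same grasp; the last joint's range is limited). The gripper opens to 85 mm and grips with 20 to 120 N. Pads are 22 mm wide; open, the fingers measure 114 mm over their backs; the gripper's body (76 mm by 85 mm) begins 54 mm behind the grasp point. The pads swing forward as they close: fully open they stand 13 mm farther back than shut.
Start: joints at [1.093, 0.628, 0.038, 1.517, -0.027, 0.996, -0.02], TCP at [260.197, -595.664, 231.313] pointing down, gripper open.
Joint ranges: [-3.06, 3.06], [-0.37, 2.12], [-1.25, 1.32], [0.18, 2.47], [-1.1, 4.24], [0.23, 1.98], [-2.94, 2.94]. Speed limits (rad/s): [2.57, 2.57, 3.14, 3.14, 3.14, 3.14, 3.14].

INTERFACE

Orientations are given as [roll, pitch, yaw] about the fixed x, y, z axes, in that order (R = Rz(yaw) Ry(pitch) Rx(roll)).
In Python, from cell import read_state, cams, order, ctrl gives the robot as it stands.
- The arm moves only by the tool move_arm, never from a script. Its argument "targets" is text: rows parted by semicolons, each of 7 numbers parted by spaces: the gripper's target within -1 to 1 (fully open at 1, half-way at 0, shut at -1), then the shift along the tool's x, y, z in cm, then the turn, a rotation vector about the tool's x, y, z in degrees. A call has 1 to 5 rows; each row shifts and turns the commanded pose from where the row before left it, along the tool's axes as they then stand; what a row does not reach is not made up. A row lasts 1/12 s, in which the tool goes at most 41.7 mm and 7.16 degrees, less where a joint would pass 70% of its speed; a pose out of reach is approached as far as the arm can. A call with a gripper value outside its range is refused whole. The fingers move at their own pace and stop on an object; the grip force is fixed at half the most. Time passes only in rows, so rows that do not move let the fingers close. It gives the time, the measured TCP pose, the force, the opening and the grip force at its end, in the units of the state.
- read_state(): the state, without advancing time (a new reading comes with each control period).
- cams.get_image(name): name is "scene" or "top" or "wrist"; returns a dict with "color" (400x640x3 uint8, red, green, blue), "fovy" (degrees; the focal length in pixels is half the picture's height over the tangent of half this angle, whatever the lens; pixels are square), "cx", "cy" (the principal point, pixels), "rvec" (rotation vector, rad) and "tvec" (3), from world to camera coordinates, as OpenCV has them. Camera axes: x right, y down, z forward; pixel columns grow to the right and rows downward; lengths in mm; the calibration is good to about 2 mm. A picture is of the moment at which its call begins. There is no depth.
- order.finish_job(): hands the job in; it is judged then, once.
The state is a dict: "clock": time; "qpos": joint angles; "qd": joint speeds; "tau": joint torques, N m; "eef_pos": TCP position; "tool_rot": TCP orientation; "force": force on the tool from outside, world axes, zero at the start; "torque": the same for the moment, N m; "width": finger opening in mm; "gripper_force": force on a finger pad.
Only numpy, scipy, OpenCV 4.12 (cv2) and the standard library are available. Lean on these libraries where they do the work, as an engineer would, in place of code of your own. Each camera call takes 0.05 s, during which the arm holds its last target. There are 200 camera calls.

TASK

Check the panel's tack welds by touch: run your fingertips along the seam, lightly touching each of the five copper-coloured tacks in turn, starting from the one at the red cap's end and finishing at the one at the green cap's end. Press so gently that the sprung table under the panel never bottoms out, do not lift or shift the panel, and leave the two dark steel weights and everything else where they are. Finish while still holding the fingertips in light contact with that last tack.

Things in the scene. Friction and masses are not known exactly. Their poses are not given: they have to be found in the camera images.
- jig: Blue steel base of the welding jig, 200 x 420 x 20 mm, fixed to the table; origin at the centre of its underside, z up, y along its length. The sprung table, panel and caps stand on it.
- float_table (a joint): How far (m) the dark sprung table (190 x 320 mm) that carries the panel is pressed down: 0 at rest, at its upper stop; 0.012 is bottomed out. It only moves straight down and springs back. It starts to give at about 2 N of push (1 to 3 N) and then takes about 0.6 N more per mm.
- panel: Loose bare aluminium panel, 150 x 280 x 4 mm, 0.35 kg, lying with 2 mm of play in the shallow black rim (3 mm high) of the sprung table; origin at the centre of its underside, z up, y along its 280 mm length (parallel to the jig's). A thin dark S-shaped seam line runs along its length.
- red_cap: Red round plastic cap, 34 mm across, 14 mm high, fixed on one end of the blue base (either end); it marks the end of the seam to start from. Origin at the centre of its underside, level with the base's top; it is lower than the panel's top face.
- green_cap: Green round plastic cap, same size, fixed on the other end of the blue base; it marks the end of the seam to finish at. Origin at the centre of its underside.
- weight_a: Small loose dark steel weight, 25 mm across and 35 mm high, standing on the panel about 50 mm to one side of its centre line. Origin at the centre of its underside. To be left standing.
- weight_b: Another dark steel weight of the same size, on the panel on the other side of the seam. To be left standing.
- jar: Loose jar with a blue cap, 52 mm across, 60 mm high, on the table just beyond the jig; origin under its centre. Bystander.
- spool: Loose orange wire spool, 60 mm across, 36 mm high, on the table just beyond the jig; origin under its centre. Bystander.
- brush: Loose brush lying to the right of the jig. Bystander.
- driver: Loose screwdriver lying to the left of the jig. Bystander.
- dish: Loose steel dish, 90 mm across, 30 mm high, on the left near the robot; origin under its centre. Bystander.
- tack1: Tack weld 1 of 5 along the seam: a copper-coloured round bump, 20 mm across at the foot, 4 mm high with sloping sides, part of the panel. Origin at the centre of its foot on the panel's top face, z up; its top is 4 mm above the origin, about 52 mm above the work surface. Neighbours are 56 mm apart along the panel's y, up to 20 mm either side of its centre line. At the panel's -y end.
- tack2: Tack weld 2 of 5 along the seam: a copper-coloured round bump, 20 mm across at the foot, 4 mm high with sloping sides, part of the panel. Origin at the centre of its foot on the panel's top face, z up; its top is 4 mm above the origin, about 52 mm above the work surface. Neighbours are 56 mm apart along the panel's y, up to 20 mm either side of its centre line. In order from the -y end.
- tack3: Tack weld 3 of 5 along the seam: a copper-coloured round bump, 20 mm across at the foot, 4 mm high with sloping sides, part of the panel. Origin at the centre of its foot on the panel's top face, z up; its top is 4 mm above the origin, about 52 mm above the work surface. Neighbours are 56 mm apart along the panel's y, up to 20 mm either side of its centre line. In order from the -y end.
- tack4: Tack weld 4 of 5 along the seam: a copper-coloured round bump, 20 mm across at the foot, 4 mm high with sloping sides, part of the panel. Origin at the centre of its foot on the panel's top face, z up; its top is 4 mm above the origin, about 52 mm above the work surface. Neighbours are 56 mm apart along the panel's y, up to 20 mm either side of its centre line. In order from the -y end.
- tack5: Tack weld 5 of 5 along the seam: a copper-coloured round bump, 20 mm across at the foot, 4 mm high with sloping sides, part of the panel. Origin at the centre of its foot on the panel's top face, z up; its top is 4 mm above the origin, about 52 mm above the work surface. Neighbours are 56 mm apart along the panel's y, up to 20 mm either side of its centre line. At the panel's +y end.

How it is judged (in metres and radians):
On the way, in this order (a step that is already met when the one before it is completed fails the run):
1. the fingers touch the first tack from the red cap's end (((horizontal distance between red_cap and tack1 below 0.1 m and contact force between the fingers and tack1 above 0.3 N) or (horizontal distance between red_cap and tack5 below 0.1 m and contact force between the fingers and tack5 above 0.3 N))), for 0.1 s.
2. the fingers touch the second tack from the red cap's end (((horizontal distance between red_cap and tack1 below 0.1 m and contact force between the fingers and tack2 above 0.3 N) or (horizontal distance between red_cap and tack5 below 0.1 m and contact force between the fingers and tack4 above 0.3 N))), for 0.1 s.
3. the fingers touch the third tack from the red cap's end (((horizontal distance between red_cap and tack1 below 0.1 m and contact force between the fingers and tack3 above 0.3 N) or (horizontal distance between red_cap and tack5 below 0.1 m and contact force between the fingers and tack3 above 0.3 N))), for 0.1 s.
4. the fingers touch the fourth tack from the red cap's end (((horizontal distance between red_cap and tack1 below 0.1 m and contact force between the fingers and tack4 above 0.3 N) or (horizontal distance between red_cap and tack5 below 0.1 m and contact force between the fingers and tack2 above 0.3 N))), for 0.1 s.
5. the fingers touch the fifth tack from the red cap's end (((horizontal distance between red_cap and tack1 below 0.1 m and contact force between the fingers and tack5 above 0.3 N) or (horizontal distance between red_cap and tack5 below 0.1 m and contact force between the fingers and tack1 above 0.3 N))), for 0.1 s.
At the end, for the whole second after the job is handed in: The fingers still touch the tack nearest the green cap (over 0.3 N), the sprung table is pressed less than 11 of its 12 mm, the panel lies still, flat and within 18 mm of its start (play and dip included), and weights and bystanders are within 20 mm of their starts (((horizontal distance between red_cap and tack1 below 0.1 m and contact force between the fingers and tack5 above 0.3 N) or (horizontal distance between red_cap and tack5 below 0.1 m and contact force between the fingers and tack1 above 0.3 N)) and value of joint float_table below 0.011 m and distance of panel from where it was at the start of the episode below 0.018 m and angle between panel's own z axis and vertical below 0.1 rad and distance of each of jar, spool, brush, driver, dish, weight_a, weight_b from where it was at the start of the episode below 0.02 m and linear speed of panel below 0.02 m/s); the arm keeps its last pose, push and grip.
It fails at once if the sprung table is pressed down to its stop (11 of 12 mm) (value of joint float_table above 0.011 m).
It fails at once if the panel is lifted, shifted out of its rim or tipped (distance of panel from where it was at the start of the episode above 0.018 m or z of panel in the frame of jig above 0.05 m or angle between panel's own z axis and vertical above 0.1 rad).
It fails at once if a steel weight is moved more than 20 mm, lifted or knocked over (distance of any of weight_a, weight_b from where it was at the start of the episode above 0.02 m or angle between any of weight_a, weight_b's own z axis and vertical above 0.4 rad).
It fails at once if a bystander is moved more than 20 mm (distance of any of jar, spool, brush, driver, dish from where it was at the start of the episode above 0.02 m).
It also fails if it takes over 45 s, if anything falls off the work surface, if the arm or the gripper's body presses on something with over 40 N, if the wrist force passes 120 N, or if a joint passes its speed limit or range.

## Working session

There is one attempt and no reset: what is moved stays moved. The work goes in short steps, Python scripts to look and compute and a tool call to move; the robot and the scene stay as the last step left them, time stands still between calls to the robot, and variables do not carry over. Pictures are saved under pics/ and viewed, at most 10 in all, crops included, and the job is handed in when it is done.

Besides the shell and the picture viewer there is one more tool, called after ">>>" as name(argument=value, ...), one argument or row to a line, values as JSON. move_arm: Moves the arm, as the interface text tells. Its arguments: {"type":"object","properties":{"targets":{"type":"string"}},"required":["targets"]}

```bash
mkdir -p pics; cat > h.py <<'E'
import numpy as np, cv2
from cell import read_state, cams, order, ctrl
def K(im):
    f=200/np.tan(np.radians(im['fovy'])/2); return np.array([[f,0,im['cx']],[0,f,im['cy']],[0,0,1.]])
def ray(im,uv,z):
    R=cv2.Rodrigues(np.array(im['rvec'],float))[0]; t=np.array(im['tvec'],float).ravel()
    c=-R.T@t; d=R.T@np.linalg.inv(K(im))@np.array([uv[0],uv[1],1.]); return c+d*(z-c[2])/d[2]
def blobs(im,lo,hi,amin=15):
    h=cv2.cvtColor(im['color'],cv2.COLOR_RGB2HSV); m=cv2.inRange(h,np.array(lo),np.array(hi))
    n,l,s,c=cv2.connectedComponentsWithStats(m); return [(s[i,4],c[i]) for i in range(1,n) if s[i,4]>=amin]
def save(im,n): cv2.imwrite('pics/'+n,im['color'][:,:,::-1])
E
python3 - <<'E'
from h import *
s=read_state(); print({k:np.round(v,3) for k,v in s.items()}, ctrl.pinch_z)
for n in('top','scene'):
    im=cams.get_image(n); save(im,n+'.png')
    for nm,lo,hi,z in(('copper',(5,90,80),(20,255,255),50),('red',(0,150,80),(4,255,255),34),('red2',(172,150,80),(180,255,255),34),('green',(40,100,50),(85,255,255),34)):
        for a,c in blobs(im,lo,hi): print(n,nm,a,c.round(1),ray(im,c,z).round(1))
E
```

```text
{'clock': np.float64(0.0), 'qpos': array([ 1.093,  0.629,  0.038,  1.518, -0.027,  0.996, -0.02 ]), 'qd': array([ 0.001,  0.   ,  0.   , -0.001,  0.   ,  0.   ,  0.   ]), 'tau': array([-0.0000e+00, -5.6340e+01,  1.2260e+00, -1.9345e+01,  1.1000e-02,
        1.1000e-02, -0.0000e+00]), 'eef_pos': array([ 259.938, -595.078,  230.399]), 'tool_rot': array([-3.14 ,  0.   ,  0.412]), 'force': array([1.333, 0.657, 0.337]), 'torque': array([ 0.039, -0.004,  0.038]), 'gripper_force': np.float64(0.0), 'width': np.float64(85.415)} 18.700000000000003
top copper 191 [328.  139.7] [717.2 -50.   50. ]
top copper 30 [294.8 177.4] [594.   48.4  50. ]
top copper 32 [350.2 178.3] [ 596.8 -120.6   50. ]
top copper 31 [313.7 181.7] [582.4  -9.5  50. ]
top copper 30 [277.4 185.6] [566.6 100.6  50. ]
top copper 31 [332.6 186.5] [569.5 -67.3  50. ]
top copper 146 [471.6 207.9] [ 516.8 -489.6   50. ]
top red 4084 [175.   61.6] [968.6 449.   34. ]
top red 80 [373.5 177.1] [ 606.6 -194.1   34. ]
top red 237 [150.4 209.2] [484.5 483.1  34. ]
top green 95 [253.2 189.4] [556.  175.2  34. ]
scene copper 48 [396.8   1.1] [-1278.3 -1025.3    50. ]
scene copper 146 [334.7  55.2] [-258.1 -677.9   50. ]
scene copper 24 [159.  147.7] [ 723.2 -557.    50. ]
scene copper 34 [147.4 149. ] [ 752.7 -577.    50. ]
scene copper 22 [128.5 153.1] [ 805.1 -598.2   50. ]
scene copper 18 [277.7 191.3] [ 601.1 -120.7   50. ]
scene copper 17 [297.6 195.3] [574.1 -68.5  50. ]
scene copper 21 [309.6 207.6] [586.2  -9.8  50. ]
scene copper 23 [322.4 220.6] [597.9  48.1  50. ]
scene copper 27 [344.9 225.3] [570.6 100.7  50. ]
scene copper 193 [257.  242.9] [762.1 -13.8  50. ]
scene red 37 [258.6 186.2] [ 612.9 -192.8   34. ]
scene red 335 [503.5 305.6] [503.7 489.5  34. ]
scene red 3482 [326.4 380.8] [877.1 321.8  34. ]
scene red2 15 [372.9 388.6] [829.6 391.   34. ]
scene green 110 [369.9 242.6] [560.4 174.8  34. ]
```

View pics/top.png

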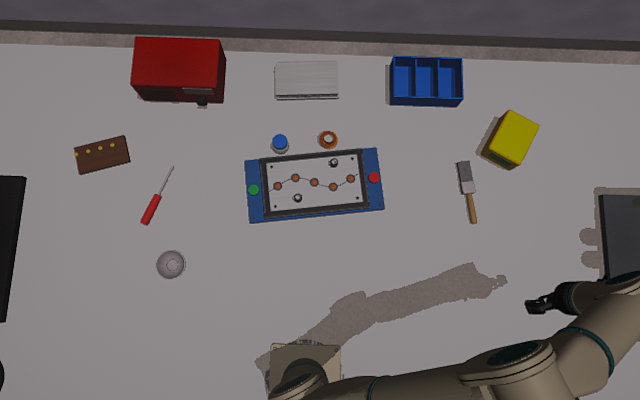

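View pics/scene.png

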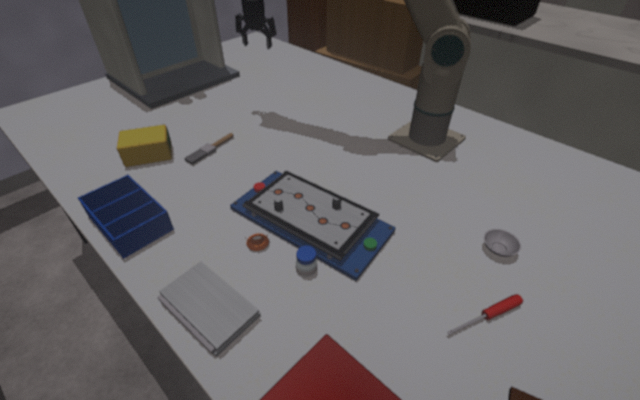

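Top view: red cap at (373,177), on the −y side. Green cap at (253,189), with the five tacks running between them along the seam. The weights are at about (334,162) and (297,198). The scene view agrees to about 4 mm. Order is tack1 to tack5. I'll move above tack1 with the fingers shutting.

>>> move_arm(
  targets="-1 3.3 -2 0; -1 3.3 -2 0; -1 3.3 -2 0; -1 3.3 -2 0; -1 3.3 -2 0",
)

```text
invalid input
```

```bash
echo
```

>>> move_arm(
  targets="-1 3.3 -2 0 0 0 0; -1 3.3 -2 0 0 0 0; -1 3.3 -2 0 0 0 0; -1 3.3 -2 0 0 0 0; -1 3.3 -2 0 0 0 0",
)

```text
clock: 0.52
eef_pos: [371.9, -436.2, 231.0]
tool_rot: [-3.141, 0.0, 0.411]
force: [0.5, -0.3, -0.3]
width: 25.9
gripper_force: 0.0
```

>>> move_arm(
  targets="-1 3.3 -2 0 0 0 0; -1 3.3 -2 0 0 0 0; -1 3.3 -2 0 0 0 0; -1 3.3 -2 0 0 0 0; -1 3.3 -2 0 0 0 0",
)

```text
clock: 0.93
eef_pos: [483.1, -278.5, 231.1]
tool_rot: [-3.141, 0.0, 0.412]
force: [0.7, -0.3, -0.3]
width: 0.1
gripper_force: 0.0
```

>>> move_arm(
  targets="-1 3.3 -2 0 0 0 0; -1 3.3 -2 0 0 0 0; -1 3.3 -2 1 0 0 0; -1 3.3 -2 1 0 0 0; -1 3.3 -1.7 1.5 0 0 0",
)

```text
clock: 1.35
eef_pos: [596.2, -123.1, 196.6]
tool_rot: [3.141, -0.001, 0.412]
force: [0.2, -0.5, 0.1]
width: 0.1
gripper_force: 0.0
```

>>> move_arm(
  targets="-1 0.4 -0.2 3 0 0 0; -1 0 0 2 0 0 0; -1 0 0 0 0 0 0; -1 0 0 0 0 0 0",
)

```text
clock: 1.68
eef_pos: [596.7, -122.0, 145.3]
tool_rot: [-3.14, 0.003, 0.412]
force: [0.3, -0.1, 0.8]
width: 0.4
gripper_force: 0.0
```

```bash
python3 - <<'E'
from h import *
s=read_state(); print(s['eef_pos'],s['tool_rot'],s['force'])
for n in('wrist','top','scene'):
    im=cams.get_image(n)
    if n=='wrist': save(im,'w1.png')
    for a,c in blobs(im,(5,90,60),(20,255,255)):
        p=ray(im,c,50)
        if 540<p[0]<630 and -160<p[1]<160: print(n,a,c.round(1),p.round(1))
    R=cv2.Rodrigues(np.array(im['rvec'],float))[0]
    q=K(im)@(R@s['eef_pos']+np.ravel(im['tvec'])); print('tcp px',q[:2]/q[2])
E
```

```text
[ 596.67843678 -122.04133122  145.25215426] [-3.14014703e+00  2.98505103e-03  4.11565484e-01] [ 0.34334206 -0.14530735  0.82393072]
wrist 566 [ 98.8 115.1] [595.9  48.   50. ]
wrist 558 [ 18.  120.9] [568.6 100.5  50. ]
wrist 495 [173.  162.7] [583.8 -10.   50. ]
wrist 445 [316.4 201.2] [ 599.1 -120.3   50. ]
wrist 436 [240.7 206. ] [571.7 -67.8  50. ]
tcp px [317.84027623 265.76627563]
top 33 [294.8 177.5] [593.9  48.6  50. ]
top 30 [313.7 181.8] [582.2  -9.4  50. ]
top 35 [277.2 185.6] [566.8 101.   50. ]
top 32 [333.  186.4] [569.8 -68.5  50. ]
tcp px [353.86692441 170.69792125]
scene 21 [277.6 191.4] [ 601.6 -120.6   50. ]
scene 16 [297.4 195.4] [574.7 -68.7  50. ]
scene 17 [309.5 207.7] [586.7  -9.6  50. ]
scene 22 [322.3 220.5] [598.   47.7  50. ]
scene 28 [344.9 225.2] [570.3 100.6  50. ]
tcp px [276.08236813 162.99053066]
```

View pics/w1.png

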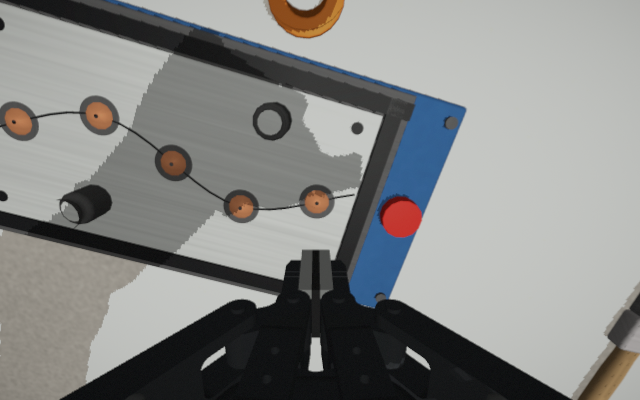

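Wrist view: the tacks are at (316,201), (241,206), (173,163), (99,115) and (18,121) px, agreeing with the other cameras to within 3 mm. The fingers are shut and nothing is near them. Going down.

>>> move_arm(
  targets="-1 0.29 -0.06 3 0 0 0; -1 0 0 3 0 0 0; -1 0 0 2 0 0 0; -1 0 0 0 0 0 0; -1 0 0 0 0 0 0",
)

```text
clock: 2.25
eef_pos: [600.3, -120.8, 67.0]
tool_rot: [3.141, -0.0, 0.411]
force: [-0.6, -0.1, -0.5]
width: 0.3
gripper_force: 0.0
```

```bash
python3 - <<'E'
from h import *
for i in range(3):
    s=read_state(); print(s['eef_pos'],s['force']); cams.get_image('top')
E
```

```text
[ 600.33800013 -120.83610607   66.9623553 ] [-0.64414662 -0.08802842 -0.45199966]
[ 601.37287492 -120.96759664   68.00904707] [-0.35061378 -0.17752611  0.16200011]
[ 601.84888482 -120.91735468   68.52766268] [-0.02612108  0.25648314  0.34122989]
```

>>> move_arm(
  targets="-1 -0.15 0 0.6 0 0 0; -1 0 0 0.5 0 0 0; -1 0 0 0.2 0 0 0; -1 0 0 0 0 0 0; -1 0 0 0 0 0 0",
)

```text
clock: 2.82
eef_pos: [598.7, -120.8, 53.1]
tool_rot: [-3.141, 0.0, 0.412]
force: [-0.7, 0.5, -0.5]
width: -0.1
gripper_force: 0.0
```

>>> move_arm(
  targets="-1 0 0 0.2 0 0 0; -1 0 0 0 0 0 0; -1 0 0 0 0 0 0",
)

```text
clock: 3.07
eef_pos: [599.2, -120.9, 51.5]
tool_rot: [3.141, -0.0, 0.412]
force: [0.3, 0.4, 2.7]
width: -0.1
gripper_force: 0.9
```

>>> move_arm(
  targets="-1 0 0 0.15 0 0 0; -1 0 0 0 0 0 0; -1 0 0 0 0 0 0",
)

```text
clock: 3.32
eef_pos: [599.1, -120.9, 50.0]
tool_rot: [3.141, -0.001, 0.412]
force: [-0.5, -0.2, 2.9]
width: 0.3
gripper_force: 1.4
```

>>> move_arm(
  targets="-1 0 0 0.1 0 0 0; -1 0 0 0 0 0 0; -1 0 0 0 0 0 0; -1 0 0 -0.7 0 0 0; -1 0 0 -0.8 0 0 0",
)

```text
clock: 3.73
eef_pos: [597.9, -120.7, 63.5]
tool_rot: [-3.14, 0.002, 0.412]
force: [0.2, -0.1, 0.5]
width: -0.2
gripper_force: 0.0
```

>>> move_arm(
  targets="-1 -0.2 -3 0 0 0 0; -1 -0.2 -2.95 0 0 0 0; -1 0 0 0.5 0 0 0; -1 0 0 0 0 0 0; -1 0 0 0 0 0 0",
)

```text
clock: 4.15
eef_pos: [571.6, -68.3, 59.2]
tool_rot: [3.141, -0.0, 0.412]
force: [0.1, -0.3, -0.7]
width: 0.1
gripper_force: 0.0
```

>>> move_arm(
  targets="-1 0 0 0.6 0 0 0; -1 0 0 0.2 0 0 0; -1 0 0 0.15 0 0 0; -1 0 0 0 0 0 0; -1 0 0 0 0 0 0",
)

```text
clock: 4.57
eef_pos: [572.1, -69.1, 49.5]
tool_rot: [3.14, -0.001, 0.411]
force: [0.2, -2.0, 3.4]
width: 0.2
gripper_force: 1.5
```

>>> move_arm(
  targets="-1 0 0 0.1 0 0 0; -1 0 0 0 0 0 0; -1 0 0 0 0 0 0",
)

```text
clock: 4.82
eef_pos: [571.8, -68.4, 48.6]
tool_rot: [3.141, -0.001, 0.411]
force: [1.3, -2.1, 3.6]
width: -0.0
gripper_force: 1.8
```

>>> move_arm(
  targets="-1 0 0 -0.7 0 0 0; -1 0 0 -0.8 0 0 0; -1 1.7 -2.4 0 0 0 0; -1 1.7 -2.45 0 0 0 0; -1 0 0 0.5 0 0 0",
)

```text
clock: 5.23
eef_pos: [584.8, -0.7, 59.6]
tool_rot: [-3.137, -0.005, 0.42]
force: [0.1, 0.8, 0.0]
width: -0.1
gripper_force: 0.0
```

>>> move_arm(
  targets="-1 0 0 0 0 0 0; -1 0 0 0 0 0 0; -1 0 0 0 0 0 0",
)

```text
clock: 5.48
eef_pos: [582.5, -10.9, 58.5]
tool_rot: [3.141, 0.001, 0.411]
force: [-0.2, -0.4, -0.2]
width: -0.2
gripper_force: 0.0
```

>>> move_arm(
  targets="-1 0.1 0 0.5 0 0 0; -1 0 0 0.2 0 0 0; -1 0 0 0.15 0 0 0; -1 0 0 0 0 0 0; -1 0 0 0 0 0 0",
)

```text
clock: 5.9
eef_pos: [584.2, -10.4, 49.9]
tool_rot: [3.141, 0.0, 0.411]
force: [-0.4, -2.0, 2.8]
width: -0.1
gripper_force: 1.4
```

>>> move_arm(
  targets="-1 0 0 0.1 0 0 0; -1 0 0 0 0 0 0; -1 0 0 0 0 0 0",
)

```text
clock: 6.15
eef_pos: [584.2, -10.0, 49.0]
tool_rot: [3.141, -0.0, 0.411]
force: [0.5, -3.1, 3.5]
width: -0.0
gripper_force: 1.7
```

>>> move_arm(
  targets="-1 0 0 -0.7 0 0 0; -1 0 0 -0.8 0 0 0; -1 1.7 -2.4 0 0 0 0; -1 1.7 -2.45 0 0 0 0; -1 0 0 0.5 0 0 0",
)

```text
clock: 6.57
eef_pos: [597.8, 58.2, 60.4]
tool_rot: [-3.137, -0.007, 0.42]
force: [-0.0, 1.2, -0.0]
width: -0.1
gripper_force: 0.0
```

>>> move_arm(
  targets="-1 0 0 0 0 0 0; -1 0 0 0 0 0 0; -1 0 0 0 0 0 0",
)

```text
clock: 6.82
eef_pos: [595.5, 47.5, 59.1]
tool_rot: [3.141, 0.001, 0.411]
force: [0.0, 0.0, -0.3]
width: 0.1
gripper_force: 0.0
```

>>> move_arm(
  targets="-1 0 0 0.6 0 0 0; -1 0 0 0.2 0 0 0; -1 0 0 0.15 0 0 0; -1 0 0 0 0 0 0; -1 0 0 0 0 0 0",
)

```text
clock: 7.23
eef_pos: [596.0, 47.6, 49.5]
tool_rot: [3.141, -0.0, 0.411]
force: [0.6, -2.5, 3.4]
width: -0.0
gripper_force: 1.5
```

>>> move_arm(
  targets="-1 0 0 0.1 0 0 0; -1 0 0 0 0 0 0; -1 0 0 0 0 0 0",
)

```text
clock: 7.48
eef_pos: [596.0, 48.0, 48.5]
tool_rot: [3.141, -0.0, 0.411]
force: [0.4, -2.0, 3.8]
width: 0.1
gripper_force: 1.8
```

>>> move_arm(
  targets="-1 0 0 -0.7 0 0 0; -1 0 0 -0.8 0 0 0; -1 -0.2 -2.95 0 0 0 0; -1 -0.2 -2.95 0 0 0 0; -1 0 0 0.5 0 0 0",
)

```text
clock: 7.9
eef_pos: [565.6, 109.4, 59.3]
tool_rot: [-3.135, -0.0, 0.42]
force: [-0.7, 0.4, 0.0]
width: 0.1
gripper_force: 0.0
```

>>> move_arm(
  targets="-1 0 0 0 0 0 0; -1 0 0 0 0 0 0; -1 0 0 0 0 0 0",
)

```text
clock: 8.15
eef_pos: [569.0, 100.3, 58.7]
tool_rot: [3.141, -0.0, 0.411]
force: [-0.1, 0.4, 0.3]
width: 0.0
gripper_force: 0.0
```

>>> move_arm(
  targets="-1 0 0 0.6 0 0 0; -1 0 0 0.2 0 0 0; -1 0 0 0.15 0 0 0; -1 0 0 0 0 0 0; -1 0 0 0 0 0 0",
)

```text
clock: 8.57
eef_pos: [569.4, 100.3, 49.1]
tool_rot: [3.141, -0.001, 0.411]
force: [0.8, -1.9, 3.5]
width: 0.1
gripper_force: 1.6
```

>>> move_arm(
  targets="-1 0 0 0.1 0 0 0; -1 0 0 0 0 0 0; -1 0 0 0 0 0 0; -1 0 0 0 0 0 0; -1 0 0 0 0 0 0",
)

```text
clock: 8.98
eef_pos: [568.8, 100.9, 48.0]
tool_rot: [3.141, -0.0, 0.412]
force: [1.9, -2.9, 4.9]
width: 0.2
gripper_force: 2.0
```

```bash
python3 - <<'E'
from h import *
for i in range(2):
    s=read_state(); print(s['eef_pos'],s['force'],s['gripper_force']); im=cams.get_image('wrist')
save(im,'w2.png')
E
```

```text
[568.76688292 100.94082574  47.99048824] [ 1.87987896 -2.90036053  4.9256469 ] 1.9558377786597703
[568.70489399 100.96383877  47.93615693] [ 1.04610621 -1.5936483   3.6101363 ] 1.9600921013625339
```

View pics/w2.png

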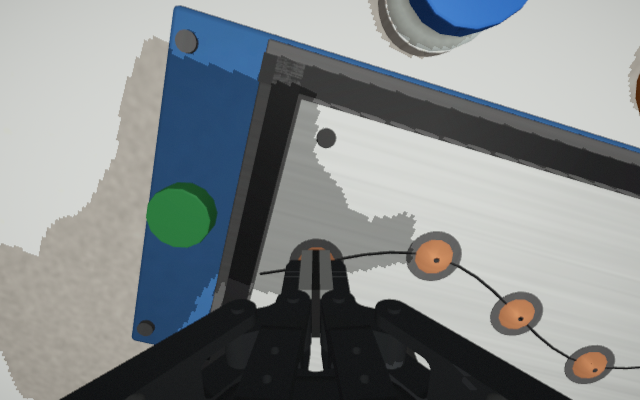

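The wrist view shows the fingertips at (316,255) on the last tack, next to the green cap at (181,215), with steady light contact. Handing in.

```bash
python3 -c "
from cell import order
print(order.finish_job())"
```

```text
the job is handed in; nothing more can be done
None
```

I touched all five tacks in order from the red cap's end to the green cap's end, pressing with about 3–5 N, and handed the job in with the fingertips still resting on the last tack; no verdict came back.

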